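# Put the bench kit back into its holders

## Task

Tidy the bench: put each of the four loose things into the white holder made for it. Stand the glue bottle upright in the small round cup, lay the flat tin lid up in the wide shallow dish, stand the block camera on its foot inside the rectangular tray, and lay the torch lengthwise in both notches of the rest, about centred; everything must sit fully down in its holder and be let go.

Things in the scene. Friction and masses are not known exactly. Their poses are not given: they have to be found in the camera images.
- bottle_center (a point): Small white glue bottle with a tapered blue cap, standing upright: round body 29 mm across and 55 mm tall, cap above it to 92 mm. This point is on its axis, 46 mm above its underside; z up. Grip the body (below 55 mm). About 30 g.
- tin_center (a point): Flat round closed grey metal tin with a printed lid, lying lid up: 52 mm across, 17 mm tall. This point is its centre, 8.5 mm above its underside; z up. Grip it across the diameter by the side wall. The lid does not move.
- camera_center (a point): Black block camera on a small clamp foot, standing on the foot: 60 mm tall, 34 mm along its x (the lens looks out on the -x side), 48 mm along its y. The foot is 42 mm (x) by 36 mm (y), 7 mm high, centred under this point; the block reaches from 18 to 58 mm above the underside. This point is 30 mm above the underside; z up. Grip the block across its y sides (48 mm). About 110 g.
- torch_center (a point): Slim grey metal torch, lying on the bench: 130 mm long along its y, about 19 mm thick (14 mm across at the flats where the fingers meet it). This point is its centre, 9.5 mm above its underside; z up. Grip it across x in the middle. About 60 g.
- cup: Holder for the glue bottle: the small round white upright cup with two screw ears, fixed to the bench. Well 48 mm across; outside 56 mm across and 20 mm high; inner floor 4 mm above the bench. Origin at the centre of its underside (bench level), z up.
- dish: Holder for the tin: the wide shallow round white dish, fixed to the bench. Inside 72 mm across, outside 78 mm; rim 8 mm high, inner floor 4 mm above the bench. Origin at the centre of its underside (bench level), z up.
- tray: Holder for the camera: the shallow rectangular white tray, fixed to the bench. Inside 60 mm along its x by 54 mm along its y, walls 3 mm; rim 10 mm high, inner floor 4 mm above the bench (the camera's foot fits in it with 9 mm to spare on each side). Origin at the centre of its underside (bench level), z up.
- rest: Holder for the torch: a white rest of two notched uprights on a 110 mm long base, fixed to the bench. The torch lies along its x axis, either way round, across both notches. Uprights 10 mm thick, centred 47 mm either side of the origin along x, 46 mm wide; notch 34 mm wide, its floor 25 mm above the bench, horn tips at 39 mm; between the uprights is 84 mm of free room for fingers above the 5 mm thick, 30 mm wide base. Origin at the centre of its underside (bench level), z up.
Not all that is in view belongs to the job. What is shaped like the part that bears bottle_center but green or orange is not meant.

How it is judged (in metres and radians):
At the end, for the whole second after the job is handed in: All released and at rest, each seated on its own holder's floor (height within 3 to 4 mm, tilt under 0.12 rad) and centred: bottle and tin within 13 mm, camera 16 mm, torch 18 mm lengthwise, 13 mm sideways and 0.25 rad (z of bottle_center in the frame of cup between 0.046 and 0.054 m and angle between each of bottle_center, tin_center, camera_center, torch_center's own z axis and vertical below 0.12 rad and horizontal distance between bottle_center and cup below 0.013 m and z of tin_center in the frame of dish between 0.0095 and 0.0155 m and horizontal distance between tin_center and dish below 0.013 m and z of camera_center in the frame of tray between 0.03 and 0.038 m and horizontal distance between camera_center and tray below 0.016 m and z of torch_center in the frame of rest between 0.0305 and 0.0385 m and x of torch_center in the frame of rest between -0.018 and 0.018 m and y of torch_center in the frame of rest between -0.013 and 0.013 m and angle between the y axis of torch_center and the x axis of rest, either way round below 0.25 rad); the robot touches nothing.
It also fails if it takes over 144 s, if anything falls off the work surface, if the arm or the gripper's body presses on something with over 40 N, if the wrist force passes 120 N, or if a joint passes its speed limit or range.

## Robot

A 7-joint arm with a two-finger parallel gripper is mounted at the origin on a cart in front of the work surface, level with it; the furniture and walls round the work are solid. World frame = base frame: x ahead of the robot, y to its left, z up, the work surface at z = 0. Lengths are in m, angles in degrees, forces in N, time in s.
With the tool pointing down it reaches from about 0.425 to 0.875 m from the base axis. Payload 4.7 kg.
Tool frame: the origin (TCP) lies at the very end of the fingers, on their centre line; the grasp point (between the pads) lies 19 mm behind it; z points along the fingers, y is the line along which they close (so a half turn about z gives the same grasp; the last joint's range is limited). The gripper opens to 87 mm and grips with 3 to 60 N. Pads are 19 mm wide; open, the fingers measure 117 mm over their backs; the gripper's body (75 mm by 190 mm) begins 51 mm behind the grasp point.
Start: joints at [78.043, 18.392, -4.016, 83.108, 1.295, 78.541, -3.26], TCP at [0.144, -0.634, 0.223] pointing down, gripper open.
Joint ranges: [-163.93, 163.93], [-17.29, 119.83], [-79.2, 71.16], [3.27, 140.29], [-89.18, 269.18], [5.43, 117.66], [-154.24, 154.24]. Speed limits (degrees/s): [147.25, 147.25, 180, 180, 180, 180, 180].

## Interface

Orientations are given as [roll, pitch, yaw] about the fixed x, y, z axes, in that order (R = Rz(yaw) Ry(pitch) Rx(roll)).
In Python, from cell import get_obs, read_camera, sign_off, silhouettes gives the robot as it stands.
- The arm moves only by the tool play_rows, never from a script. Its argument "steps" is a list that holds one entry, the list of rows, each a list of 7 numbers: the shift along the tool's x, y, z in m, then the turn, a rotation vector about the tool's x, y, z in rad, then the finger opening in m, from 0 to 0.087. A call has 1 to 12 rows; each row shifts and turns the commanded pose from where the row before left it, along the tool's axes as they then stand; what a row does not reach is not made up. A row lasts 1/10 s, in which the tool goes at most 50 mm and 8.59 degrees, less where a joint would pass 70% of its speed; a pose out of reach is approached as far as the arm can. A call is refused whole if a number of a shift passes 0.05 or a number of a turn 0.15, either way. A call with a gripper value outside its range is refused whole. The fingers move at their own pace and stop on an object; "force" is the grip in N (left out, the last holds). Time passes only in rows, so rows that do not move let the fingers close. It gives the time, the measured TCP pose, the force, the opening and the grip force at its end, in the units of the state.
- get_obs(): the state, without advancing time (a new reading comes with each control period).
- read_camera(name): name is "scene" or "top" or "wrist"; returns a dict with "frame" (384x512x3 uint8, red, green, blue), "intrinsics" (3x3 intrinsics, pixels), "k1" (the pictures are not rectified: a ray, as slopes to the right and down, at radius r is drawn at 1 + k1 r^2 times it, then the intrinsics apply), "view" (4x4, takes a point from world to camera coordinates). Camera axes: x right, y up, looking along -z (the intrinsics and any distortion apply to the point x, -y, -z); pixel columns grow to the right and rows downward; lengths in m; the calibration is good to about 2 mm. A picture is of the moment at which its call begins. There is no depth.
- sign_off(): hands the job in; it is judged then, once.
Trained networks look in the newest picture that a camera, given by its name, has taken for a name from the list of things; names that differ only in an ending like _2 or _b are one class to them, and where a whole thing is asked for, a point or a joint stands for the part that bears it (a point fixed in the world has none). Each returns a list of dicts, best first, with "p" (0 to 1); they miss things now and then, are a little off and sometimes report something else, mostly with a low value. They report only what shows in the picture. A call takes as long as a camera call. They do not tell look-alikes from the thing itself.
- silhouettes(camera, name): "pixels" (384x512 bool, what is visible of it) and "extent" ([left, top, right, bottom] in pixels, round what is visible of it).
The state is a dict: "time_s": time; "qpos": joint angles; "joint_velocities": joint speeds; "effort": joint torques, N m; "tool_pos": TCP position; "tool_rot": TCP orientation; "force": force on the tool from outside, world axes, zero at the start; "wrist_torque": the same for the moment, N m; "grip_width": finger opening in m; "grasp_force": force on a finger pad.
Only numpy, scipy, OpenCV 4.12 (cv2) and the standard library are available. Lean on these libraries where they do the work, as an engineer would, in place of code of your own. Each camera call takes 0.05 s, during which the arm holds its last target. There are 200 camera calls.

## Working session

There is one attempt and no reset: what is moved stays moved. The work goes in short steps, Python scripts to look and compute and a tool call to move; the robot and the scene stay as the last step left them, time stands still between calls to the robot, and variables do not carry over. Pictures are saved under pics/ and viewed, at most 17 in all, crops included, and the job is handed in when it is done.

Besides the shell and the picture viewer there is one more tool, called as name([rows], argument=value, ...), one row to a line, values as JSON. play_rows: Moves the arm, as the interface text tells. Its arguments: {"type":"object","properties":{"steps":{"type":"array","items":{"type":"array","items":{"type":"array","items":{"type":"number"}}}},"force":{"type":"number"}},"required":["steps"]}

```bash
ls; mkdir -p pics; cat > h.py <<'E'
import numpy as np,cv2
from cell import *
def cam(n): return read_camera(n)
def save(c,f,box=None,s=1):
    im=c["frame"][:,:,::-1]
    if box: im=im[box[1]:box[3],box[0]:box[2]]
    cv2.imwrite("pics/"+f,cv2.resize(im,None,fx=s,fy=s,interpolation=cv2.INTER_CUBIC))
def dist(c): return np.array([c["k1"],0,0,0.])
def back(c,uv,z):
    K=np.array(c["intrinsics"],float);V=np.array(c["view"])
    uv=np.atleast_2d(np.array(uv,float))
    p=cv2.undistortPoints(uv[:,None],K,dist(c))[:,0]
    d=np.c_[p[:,0],-p[:,1],-np.ones(len(p))]@V[:3,:3]
    o=-V[:3,:3].T@V[:3,3]
    return o+d*((z-o[2])/d[:,2])[:,None]
def proj(c,P):
    V=np.array(c["view"]);P=np.atleast_2d(P)@V[:3,:3].T+V[:3,3]
    P=P*[1,-1,-1]
    return cv2.projectPoints(P,np.zeros(3),np.zeros(3),np.array(c["intrinsics"],float),dist(c))[0][:,0]
E
python3 - <<'E'
from h import *
o=get_obs();print(o)
for n in("scene","top"):
    c=cam(n);save(c,n+"0.png",s=1.5);V=np.array(c["view"]);print(n,-V[:3,:3].T@V[:3,3],V[:3,:3].round(2).tolist(),c["k1"],c["intrinsics"])
    for k in["bottle_center","tin_center","camera_center","torch_center","cup","dish","tray","rest"]:
        for s in silhouettes(n,k): print(k,round(s["p"],2),np.round(s["extent"]).tolist(),int(s["pixels"].sum()))
E
```

```text
pics
{'time_s': 0.0, 'qpos': array([78.04253583, 18.44050241, -4.01519151, 83.17396957,  1.29526301,
       78.5405347 , -3.25999386]), 'joint_velocities': array([ 0.01266032,  0.0419813 ,  0.0715098 , -0.10115812, -0.06504839,
        0.04473511,  0.02794451]), 'effort': array([-4.18747168e-04, -4.91282558e+01, -4.04196745e-01, -3.12524307e+01,
       -6.38259505e-02,  4.37610783e-02,  1.57180821e-04]), 'tool_pos': array([ 0.14344759, -0.63341417,  0.22145328]), 'tool_rot': array([-1.79890248e+02,  6.04451905e-03,  1.27669351e+01]), 'force': array([-0.92671069,  0.34049423,  0.0585291 ]), 'wrist_torque': array([-0.01021379, -0.00694222,  0.00858719]), 'grasp_force': 0.0, 'grip_width': 0.08693493068677732}
scene [-0.1055602  -0.57167726  0.59214671] [[0.66, -0.75, 0.0], [0.38, 0.34, 0.86], [-0.65, -0.57, 0.51]] 0.009314641467841724 [[369.15605879   0.         260.36906233]
 [  0.         369.15605879 185.48441463]
 [  0.           0.           1.        ]]
bottle_center 0.83 [392.0, 237.0, 406.0, 273.0] 337
bottle_center 0.79 [377.0, 217.0, 397.0, 252.0] 316
bottle_center 0.7 [376.0,
[... 516 characters left out ...]
0.17], [-0.17, 0.01, 0.99]] -0.07710265528021008 [[395.25011604   0.         245.33043004]
 [  0.         395.25011604 195.89981451]
 [  0.           0.           1.        ]]
bottle_center 0.66 [349.0, 174.0, 357.0, 184.0] 84
bottle_center 0.6 [364.0, 190.0, 373.0, 197.0] 96
bottle_center 0.39 [363.0, 208.0, 378.0, 219.0] 95
tin_center 0.5 [279.0, 166.0, 298.0, 179.0] 198
camera_center 0.74 [318.0, 154.0, 329.0, 193.0] 198
camera_center 0.64 [261.0, 226.0, 283.0, 244.0] 226
torch_center 0.5 [315.0, 152.0, 330.0, 197.0] 196
cup 0.73 [120.0, 229.0, 142.0, 252.0] 369
dish 0.95 [225.0, 227.0, 250.0, 252.0] 485
tray 0.76 [150.0, 227.0, 175.0, 255.0] 374
rest 0.87 [195.0, 222.0, 210.0, 259.0] 362
```

View pics/scene0.png

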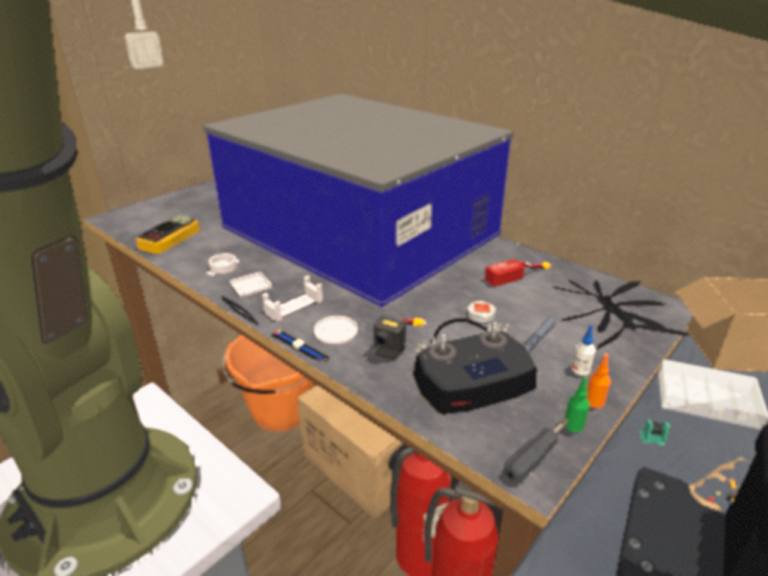

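View pics/top0.png

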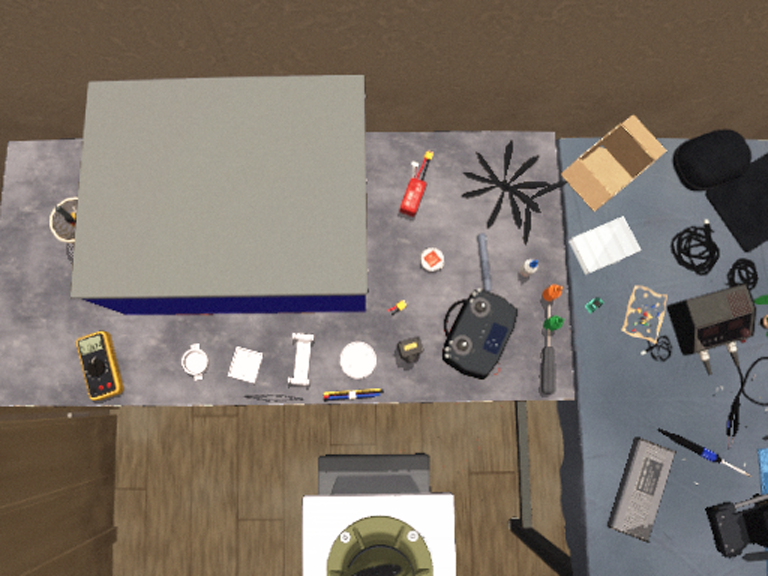

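The pictures show:
- **Bottle candidates** (top picture, 1.5x pixels): white with blue cap at (530,267), orange at (553,293), green at (553,322). I choose the white one.
- **Tin:** (432,260).
- **Torch:** (485,262), right behind the black controller at (480,335).
- **Camera:** (409,350).
- **Holders:** cup (195,362), tray (245,365), rest (301,360), dish (358,360).
- **Other clutter:** a blue box stands behind the holders.

```bash
python3 - <<'E'
from h import *
c=cam("top");save(c,"crop1.png",box=(255,140,395,270),s=5)
def ctr(k,z,box):
    for s in silhouettes("top",k):
        e=s["extent"]
        m=np.argwhere(s["pixels"])[:,::-1]
        r=cv2.minAreaRect(m.astype(np.float32))
        b=cv2.boxPoints(r);P=back(c,b,z)
        print(k,round(s["p"],2),"cent",back(c,m.mean(0),z)[0].round(3),"rect",P[:,:2].round(3).tolist(), "L",np.linalg.norm(P[0]-P[1]).round(3),np.linalg.norm(P[1]-P[2]).round(3))
for k,z in[("bottle_center",.05),("tin_center",.017),("camera_center",.058),("torch_center",.0095),("cup",.02),("dish",.008),("tray",.01),("rest",.03)]: ctr(k,z,0)
f=lambda u,v,z:back(c,[[u/1.5,v/1.5]],z)[0].round(3)
print("box bottom L/R",f(103,312,0),f(366,310,0),"bench",f(8,403,0),f(575,403,0),f(557,133,0))
print("bottle",f(530,267,.05),"torch ends",f(484,233,.0095),f(487,292,.0095))
print("box top z from",proj(c,[[.5,.2,.25]]))
E
```

```text
tin_center 0.56 cent [ 0.655 -0.127  0.017] rect [[0.681, -0.103], [0.68, -0.153], [0.629, -0.151], [0.63, -0.101]] L 0.05 0.051
camera_center 0.55 cent [ 0.454 -0.071  0.058] rect [[0.467, -0.043], [0.481, -0.089], [0.438, -0.103], [0.423, -0.056]] L 0.049 0.045
torch_center 0.72 cent [ 0.649 -0.247  0.01 ] rect [[0.711, -0.233], [0.713, -0.252], [0.586, -0.26], [0.584, -0.242]] L 0.019 0.127
cup 0.73 cent [0.437 0.386 0.02 ] rect [[0.439, 0.427], [0.479, 0.387], [0.435, 0.342], [0.396, 0.381]] L 0.056 0.063
cup 0.17 cent [0.43 0.28 0.02] rect [[0.407, 0.319], [0.472, 0.301], [0.453, 0.239], [0.388, 0.258]] L 0.067 0.064
dish 0.91 cent [0.438 0.04  0.008] rect [[0.475, 0.075], [0.474, 0.004], [0.399, 0.005], [0.4, 0.076]] L 0.072 0.074
rest 0.93 cent [0.438 0.156 0.03 ] rect [[0.387, 0.186], [0.497, 0.179], [0.492, 0.131], [0.383, 0.139]] L 0.11 0.048
box bottom L/R [0.548 0.604 0.   ] [0.545 0.019 0.   ] bench [0.348 0.811 0.   ] [ 0.334 -0.432  0.   ] [ 0.96  -0.438  0.   ]
bottle [ 0.626 -0.336  0.05 ] torch ends [ 0.714 -0.249  0.01 ] [ 0.58  -0.249  0.01 ]
box top z from [[176.46922432 211.02839341]]
```

View pics/crop1.png

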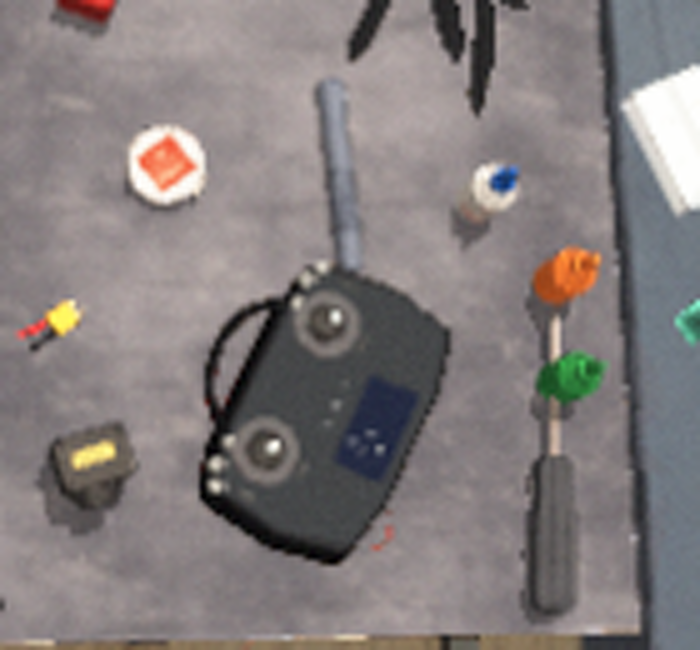

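The crop confirms the white, blue-capped bottle at crop (490,190), apart from the orange (570,275) and green (575,375) ones. The bottle goes first, because it would foul the gripper body at the torch.

play_rows([
  [[0.044, -0.015, 0, 0, 0, 0, 0.087], [0.044, -0.015, 0, 0, 0, 0, 0.087], [0.044, -0.015, 0, 0, 0, 0, 0.087], [0.044, -0.015, 0, 0, 0, 0, 0.087], [0.044, -0.015, 0, 0, 0, 0, 0.087], [0.044, -0.015, 0, 0, 0, 0, 0.087], [0.044, -0.015, 0, 0, 0, 0, 0.087], [0.044, -0.015, 0, 0, 0, 0, 0.087], [0.044, -0.015, 0, 0, 0, 0, 0.087], [0.044, -0.015, 0, 0, 0, 0, 0.087], [0.044, -0.015, 0, 0, 0, 0, 0.087], [0, 0, 0, 0, 0, 0, 0.087]],
])

```text
time_s: 2.55
tool_pos: [0.5859, -0.3576, 0.222]
tool_rot: [-179.7, -0.3, 13.4]
force: [0.7, 0.5, -0.8]
grip_width: 0.0868
grasp_force: 0.0
```

```bash
cat >> h.py <<'E'
from scipy.spatial.transform import Rotation as R
def go(x,y,z,yaw=None):
    "tool-frame shift to a target (before any turn), and turn about tool z"
    o=get_obs();r=R.from_euler("xyz",o["tool_rot"],degrees=True)
    d=r.inv().apply(np.array([x,y,z])-o["tool_pos"])
    s=f"at {o['tool_pos'].round(4)} rot {o['tool_rot'].round(1)} shift {d.round(4)}"
    if yaw is not None: s+=f" turn_z {np.radians(o['tool_rot'][2]-yaw):.3f}"
    print(s)
def blobs(n,k,z,c,maxn=4):
    for s in silhouettes(n,k)[:maxn]:
        m=np.argwhere(s["pixels"])[:,::-1]
        r=cv2.minAreaRect(m.astype(np.float32));P=back(c,cv2.boxPoints(r),z)
        col=c["frame"][s["pixels"]].mean(0).astype(int)
        print(k,round(s["p"],2),np.round(s["extent"]).tolist(),"mid",P.mean(0)[:2].round(4),"cent",back(c,m.mean(0),z)[0,:2].round(4),"sides",[[np.linalg.norm(P[i]-P[i+1]).round(3),round(np.degrees(np.arctan2(*(P[i+1]-P[i])[1::-1]))%180,1)] for i in(0,1)],col)
E
python3 - <<'E'
from h import *
c=cam("wrist");save(c,"w1.png",s=1.3);V=np.array(c["view"]);print(-V[:3,:3].T@V[:3,3],V[:3,:3].round(2).tolist())
for k,z in[("bottle_center",.03),("tin_center",.017),("torch_center",.0095)]: blobs("wrist",k,z,c)
go(.626,-.336,.2,45)
E
```

```text
[ 0.65728657 -0.34159182  0.38415012] [[0.23, -0.97, -0.0], [0.94, 0.23, -0.27], [0.26, 0.06, 0.96]]
bottle_center 0.85 [258.0, 171.0, 287.0, 201.0] mid [ 0.5741 -0.3886] cent [ 0.5742 -0.3878] sides [[np.float64(0.029), np.float64(110.8)], [np.float64(0.039), np.float64(22.1)]] [227 132  70]
bottle_center 0.62 [234.0, 124.0, 258.0, 153.0] mid [ 0.63   -0.3381] cent [ 0.63   -0.3388] sides [[np.float64(0.03), np.float64(103.5)], [np.float64(0.03), np.float64(13.8)]] [180 190 203]
bottle_center 0.6 [253.0, 217.0, 270.0, 249.0] mid [ 0.5055 -0.387 ] cent [ 0.5056 -0.3867] sides [[np.float64(0.027), np.float64(103.6)], [np.float64(0.046), np.float64(14.5)]] [ 54 118  65]
tin_center 0.78 [70.0, 58.0, 114.0, 100.0] mid [ 0.6548 -0.132 ] cent [ 0.6554 -0.1325] sides [[np.float64(0.054), np.float64(115.8)], [np.float64(0.051), np.float64(24.7)]] [235 190 174]
tin_center 0.52 [0.0, 194.0, 61.0, 228.0] mid [ 0.4546 -0.0562] cent [ 0.4554 -0.0623] sides [[np.float64(0.094), np.float64(107.2)], [np.float64(0.046), np.float64(6.2)]] [79 76 65]
torch_center 0.87 [170.0, 51.0, 194.0, 157.0] mid [ 0.6469 -0.2454] cent [ 0.6545 -0.2457] sides [[np.float64(0.131), np.float64(3.0)], [np.float64(0.021), np.float64(96.8)]] [131 135 142]
at [ 0.5781 -0.3674  0.2224] rot [1.80e+02 1.00e-01 1.27e+01] shift [ 0.0537 -0.0202  0.0223] turn_z -0.564
```

View pics/w1.png

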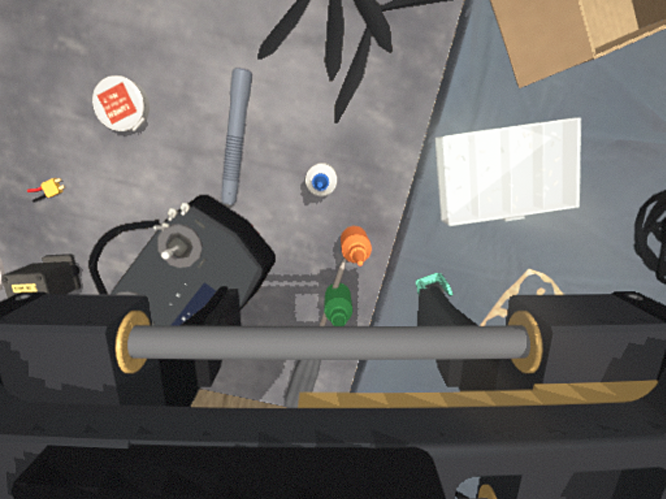

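The wrist picture shows the white bottle at 1.3x pixel (320,181), clear of the orange (356,245) and green (338,305) ones. I put it at (0.631,-0.338) and will close perpendicular to the direction of the orange bottle.

play_rows([
  [[0.029, -0.0085, 0, 0, 0, 0, 0.07], [0.029, -0.0085, 0, 0, 0, 0, 0.07], [0, 0, 0, 0, 0, -0.113, 0.07], [0, 0, 0, 0, 0, -0.113, 0.07], [0, 0, 0, 0, 0, -0.113, 0.07], [0, 0, 0, 0, 0, -0.113, 0.07], [0, 0, 0, 0, 0, -0.113, 0.07], [0, 0, 0.03, 0, 0, 0, 0.07], [0, 0, 0.03, 0, 0, 0, 0.07], [0, 0, 0.03, 0, 0, 0, 0.07], [0, 0, 0, 0, 0, 0, 0.07], [0, 0, 0, 0, 0, 0, 0.07]],
])

```text
time_s: 3.95
tool_pos: [0.6309, -0.3383, 0.1329]
tool_rot: [-180.0, 0.1, 45.0]
force: [0.6, 0.0, -0.2]
grip_width: 0.0699
grasp_force: 0.0
```

```bash
python3 - <<'E'
from h import *
c=cam("wrist")
blobs("wrist","bottle_center",.05,c)
go(.631,-.338,.029,45)
c=cam("top");cc=c["frame"]
# box height: front-top edge col 200px,row~198 -> x at various z
for z in(.1,.15,.2,.25,.3): print(z,back(c,[[150,198]],z)[0].round(3))
E
```

```text
bottle_center 0.78 [238.0, 175.0, 270.0, 217.0] mid [ 0.6328 -0.3365] cent [ 0.634  -0.3353] sides [[np.float64(0.024), np.float64(135.0)], [np.float64(0.039), np.float64(45.8)]] [169 177 186]
bottle_center 0.57 [189.0, 275.0, 220.0, 314.0] mid [ 0.5209 -0.3778] cent [ 0.5237 -0.3749] sides [[np.float64(0.05), np.float64(25.7)], [np.float64(0.024), np.float64(114.1)]] [ 69 148  81]
bottle_center 0.56 [234.0, 231.0, 260.0, 297.0] mid [ 0.5747 -0.3834] cent [ 0.5812 -0.3807] sides [[np.float64(0.067), np.float64(35.4)], [np.float64(0.024), np.float64(124.8)]] [210 119  64]
at [ 0.6327 -0.338   0.1351] rot [179.8  -0.   45.1] shift [-0.0013 -0.0016  0.1061] turn_z 0.001
0.1 [0.562 0.307 0.1  ]
0.15 [0.553 0.295 0.15 ]
0.2 [0.545 0.283 0.2  ]
0.25 [0.536 0.272 0.25 ]
0.3 [0.528 0.26  0.3  ]
```

play_rows([
  [[0, 0, 0.03, 0, 0, 0, 0.07], [0, 0, 0.03, 0, 0, 0, 0.07], [0, 0, 0.025, 0, 0, 0, 0.07], [0, 0, 0.02, 0, 0, 0, 0.07], [0, 0, 0, 0, 0, 0, 0.07], [0, 0, 0, 0, 0, 0, 0.02], [0, 0, 0, 0, 0, 0, 0.02], [0, 0, 0, 0, 0, 0, 0.02], [0, 0, 0, 0, 0, 0, 0.02], [0, 0, 0, 0, 0, 0, 0.02], [0, 0, 0, 0, 0, 0, 0.02], [0, 0, 0, 0, 0, 0, 0.02]],
], force=15)

```text
time_s: 5.3
tool_pos: [0.6321, -0.3368, 0.0278]
tool_rot: [180.0, 0.0, 45.1]
force: [-0.9, 0.5, 0.5]
grip_width: 0.0285
grasp_force: 15.0
```

play_rows([
  [[0, 0, -0.032, 0, 0, 0, 0.02], [0, 0, -0.032, 0, 0, 0.1125, 0.02], [0, 0, -0.032, 0, 0, 0.1125, 0.02], [0, 0, -0.032, 0, 0, 0.1125, 0.02], [0, 0, -0.032, 0, 0, 0.1125, 0.02], [0, 0, 0, 0, 0, 0.1125, 0.02], [0, 0, 0, 0, 0, 0.1125, 0.02], [0, 0, 0, 0, 0, 0.1125, 0.02], [-0.034, -0.03, 0, 0, 0, 0, 0.02], [-0.034, -0.03, 0, 0, 0, 0, 0.02], [-0.034, -0.03, 0, 0, 0, 0, 0.02], [-0.034, -0.03, 0, 0, 0, 0, 0.02]],
])

```text
time_s: 6.5
tool_pos: [0.4945, -0.2154, 0.1872]
tool_rot: [-180.0, 0.0, 0.0]
force: [0.8, 0.7, 1.0]
grip_width: 0.0282
grasp_force: 15.0
```

```bash
python3 - <<'E'
from h import *
go(.44,.386,.19,0); print(get_obs()["grip_width"],get_obs()["qpos"].round(0))
E
```

```text
at [ 0.4945 -0.2154  0.1872] rot [-180.    0.    0.] shift [-0.0542 -0.6014 -0.0027] turn_z 0.000
0.028153956866582973 [ 39.   7. -19. 101.   2.  72. -71.]
```

play_rows([
  [[0, 0, 0, 0, 0, -0.116, 0.02], [0, 0, 0, 0, 0, -0.116, 0.02], [0, 0, 0, 0, 0, -0.116, 0.02], [-0.004, -0.042, 0, 0, 0, 0, 0.02], [-0.004, -0.042, 0, 0, 0, 0, 0.02], [-0.004, -0.042, 0, 0, 0, 0, 0.02], [0.015, -0.0415, 0, 0, 0, 0, 0.02], [0.015, -0.0415, 0, 0, 0, 0, 0.02], [0.015, -0.0415, 0, 0, 0, 0, 0.02], [0.015, -0.0415, 0, 0, 0, 0, 0.02], [0.015, -0.0415, 0, 0, 0, 0, 0.02], [0.015, -0.0415, 0, 0, 0, 0, 0.02]],
])

```text
time_s: 7.7
tool_pos: [0.4409, 0.1641, 0.1878]
tool_rot: [179.9, -0.0, 20.0]
force: [1.4, -0.3, -0.9]
grip_width: 0.0287
grasp_force: 15.0
```

```bash
python3 - <<'E'
from h import *
c=cam("wrist");save(c,"w2.png",s=1.3)
for k,z in[("cup",.02),("tray",.01),("rest",.03),("dish",.008)]: blobs("wrist",k,z,c,2)
go(.437,.386,.19,20); print(get_obs()["grip_width"],get_obs()["qpos"].round(0))
c=cam("top")
for k,z in[("cup",.02),("tray",.01)]: blobs("top",k,z,c,2)
E
```

```text
cup 0.91 [48.0, 83.0, 101.0, 148.0] mid [0.4406 0.3812] cent [0.4393 0.3839] sides [[np.float64(0.069), np.float64(147.5)], [np.float64(0.06), np.float64(62.8)]] [227 222 218]
tray 0.61 [126.0, 117.0, 194.0, 189.0] mid [0.4296 0.2801] cent [0.4306 0.2802] sides [[np.float64(0.068), np.float64(162.7)], [np.float64(0.06), np.float64(76.8)]] [250 248 246]
rest 0.77 [221.0, 132.0, 292.0, 212.0] mid [0.4398 0.1582] cent [0.4503 0.1616] sides [[np.float64(0.11), np.float64(174.2)], [np.float64(0.048), np.float64(85.0)]] [243 240 237]
at [0.4412 0.1619 0.1874] rot [180.   0.  20.] shift [ 0.0726 -0.212  -0.0028] turn_z -0.000
0.028428640864844302 [ 21.  -1. -44. 109.  -1.  72. -92.]
cup 0.52 [122.0, 230.0, 140.0, 252.0] mid [0.4356 0.3844] cent [0.4355 0.3859] sides [[np.float64(0.058), np.float64(140.7)], [np.float64(0.058), np.float64(50.7)]] [237 230 227]
```

View pics/w2.png

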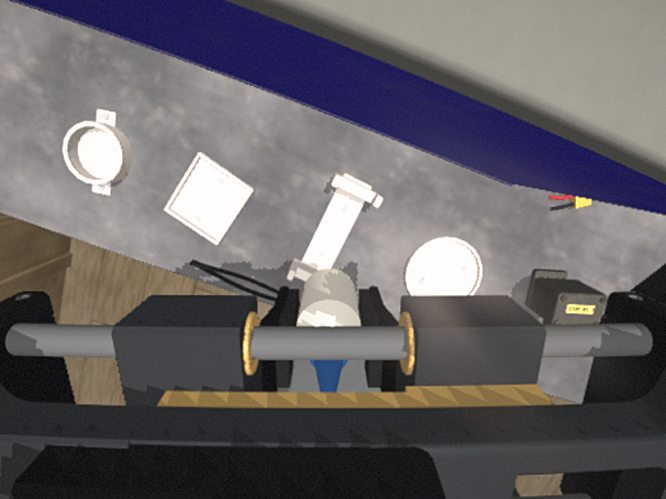

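The wrist picture shows the holders in a row, all clear: cup (97,153), tray (209,199), rest (335,228), dish (443,275). The bottle is held upright.

play_rows([
  [[0.0145, -0.0425, 0, 0, 0, 0, 0.02], [0.0145, -0.0425, 0, 0, 0, 0, 0.02], [0.0145, -0.0425, 0, 0, 0, 0, 0.02], [0.0145, -0.0425, 0, 0, 0, 0, 0.02], [0.0145, -0.0415, 0, 0, 0, 0, 0.02], [0, 0, 0, 0, 0, 0, 0.02], [0, 0, 0.03, 0, 0, 0, 0.02], [0, 0, 0.03, 0, 0, 0, 0.02], [0, 0, 0.03, 0, 0, 0, 0.02], [0, 0, 0.01, 0, 0, 0, 0.02], [0, 0, 0, 0, 0, 0, 0.02], [0, 0, 0, 0, 0, 0, 0.02]],
])

```text
time_s: 9.3
tool_pos: [0.4382, 0.3859, 0.0887]
tool_rot: [-180.0, -0.1, 19.9]
force: [-0.3, 0.1, -0.0]
grip_width: 0.0288
grasp_force: 15.0
```

```bash
python3 - <<'E'
from h import *
go(.4375,.385,.033,20); print(get_obs()["grip_width"],get_obs()["qpos"].round(0))
c=cam("scene");save(c,"s2.png",box=(110,140,240,230),s=6)
c=cam("wrist")
blobs("wrist","cup",.02,c,2)
E
```

```text
at [0.4382 0.3859 0.0887] rot [-1.80e+02 -1.00e-01  1.99e+01] shift [-0.0011  0.0006  0.0557] turn_z -0.002
0.028833267590035124 [  -3.   24.  -50.  100.   20.   65. -129.]
cup 0.81 [214.0, 156.0, 281.0, 226.0] mid [0.4471 0.3954] cent [0.4471 0.3936] sides [[np.float64(0.053), np.float64(119.4)], [np.float64(0.057), np.float64(30.5)]] [245 242 239]
```

View pics/s2.png

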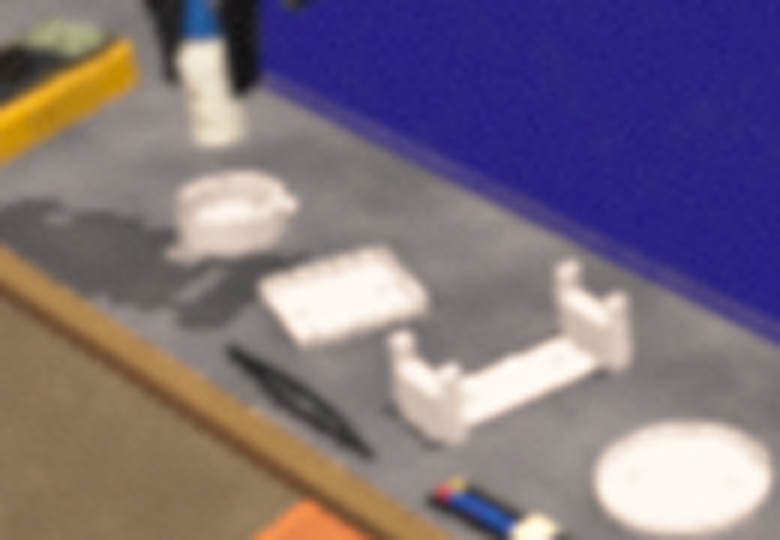

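The scene crop shows the bottle bottom at crop (218,140), above and slightly left of the cup rim centre (237,208). I'll check that against the calibration.

```bash
python3 - <<'E'
from h import *
c=cam("scene")
f=lambda u,v,z:back(c,[[u/6+110,v/6+140]],z)[0].round(4)
print("rim",f(237,208,.02),"bottle bottom proj",(proj(c,[[.4385,.386,.061]])-[110,140])*6,"cup rim at est",(proj(c,[[.4375,.385,.02]])-[110,140])*6)
blobs("scene","cup",.012,c,2)
c=cam("wrist");save(c,"w3.png",box=(180,120,320,260),s=4)
print((proj(c,[[.4375,.385,.02],[.4375,.385,.004]])-[180,120])*4)
E
```

```text
rim [0.4322 0.3709 0.02  ] bottle bottom proj [[218.84763626 126.16224915]] cup rim at est [[230.17112775 195.82731248]]
cup 0.62 [138.0, 171.0, 159.0, 182.0] mid [0.4351 0.3848] cent [0.4331 0.3832] sides [[np.float64(0.057), np.float64(154.9)], [np.float64(0.077), np.float64(59.6)]] [222 205 192]
[[293.94223175 334.56921264]
 [293.72143499 313.29844498]]
```

View pics/w3.png

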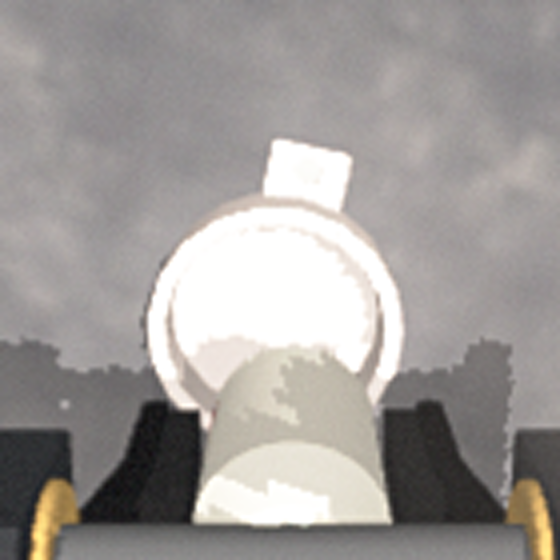

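The wrist crop shows the cup centre about 20 px (4.5 mm) left of the bottle axis, so I'll shift tool y by -4.5 mm and lower.

play_rows([
  [[-0.001, -0.0045, 0, 0, 0, 0, 0.02], [0, 0, 0.02, 0, 0, 0, 0.02], [0, 0, 0.015, 0, 0, 0, 0.02], [0, 0, 0.012, 0, 0, 0, 0.02], [0, 0, 0.008, 0, 0, 0, 0.02], [0, 0, 0, 0, 0, 0, 0.02], [0, 0, 0, 0, 0, 0, 0.02]],
])

```text
time_s: 10.3
tool_pos: [0.4347, 0.39, 0.0324]
tool_rot: [-180.0, 0.0, 20.0]
force: [-0.1, 0.3, -0.4]
grip_width: 0.0281
grasp_force: 15.0
```

play_rows([
  [[0, 0, 0.0005, 0, 0, 0, 0.06], [0, 0, 0, 0, 0, 0, 0.06], [0, 0, 0, 0, 0, 0, 0.06], [0, 0, 0, 0, 0, 0, 0.06], [0, 0, 0, 0, 0, 0, 0.06], [0, 0, -0.02, 0, 0, 0, 0.06], [0, 0, -0.03, 0, 0, 0, 0.06], [0, 0, -0.035, 0, 0, 0, 0.087], [0, 0, -0.035, 0, 0, 0, 0.087], [0, 0, -0.035, 0, 0, 0, 0.087], [0, 0, -0.015, 0, 0, 0, 0.087], [0, 0, 0, 0, 0, 0, 0.087]],
])

```text
time_s: 11.5
tool_pos: [0.4356, 0.3908, 0.2041]
tool_rot: [-180.0, -0.2, 19.9]
force: [-0.5, 0.5, 0.0]
grip_width: 0.0856
grasp_force: 0.0
```

```bash
python3 - <<'E'
from h import *
go(.44,-.02,.2,13); print(get_obs()["qpos"].round(0))
c=cam("wrist")
blobs("wrist","bottle_center",.05,c,1)
blobs("wrist","cup",.02,c,1)
blobs("wrist","tray",.01,c,1)
c=cam("top");blobs("top","bottle_center",.05,c,4)
E
```

```text
at [0.4356 0.3908 0.2041] rot [-180.    -0.2   19.9] shift [-0.1361  0.3877  0.0033] turn_z 0.121
[  -0.   18.  -53.   93.   15.   76. -126.]
bottle_center 0.64 [242.0, 168.0, 266.0, 196.0] mid [0.4355 0.3894] cent [0.4361 0.3898] sides [[np.float64(0.026), np.float64(110.0)], [np.float64(0.036), np.float64(20.7)]] [191 203 219]
cup 0.92 [233.0, 142.0, 276.0, 204.0] mid [0.4405 0.3906] cent [0.4457 0.3922] sides [[np.float64(0.06), np.float64(143.5)], [np.float64(0.058), np.float64(54.4)]] [247 244 242]
tray 0.63 [295.0, 173.0, 358.0, 227.0] mid [0.4297 0.2823] cent [0.4335 0.2846] sides [[np.float64(0.067), np.float64(164.2)], [np.float64(0.061), np.float64(72.7)]] [250 249 247]
bottle_center 0.67 [365.0, 209.0, 377.0, 217.0] mid [ 0.5051 -0.3779] cent [ 0.5048 -0.378 ] sides [[np.float64(0.036), np.float64(89.1)], [np.float64(0.026), np.float64(176.1)]] [ 45 116  56]
bottle_center 0.47 [363.0, 189.0, 375.0, 196.0] mid [ 0.5722 -0.3805] cent [ 0.5723 -0.3801] sides [[np.float64(0.043), np.float64(115.2)], [np.float64(0.027), np.float64(23.1)]] [199 100  46]
bottle_center 0.36 [229.0, 230.0, 248.0, 250.0] mid [0.4351 0.0375] cent [0.4353 0.0379] sides [[np.float64(0.073), np.float64(152.9)], [np.float64(0.075), np.float64(62.6)]] [251 248 247]
```

play_rows([
  [[-0.015, 0.043, 0, 0, 0, 0, 0.087], [-0.015, 0.043, 0, 0, 0, 0, 0.087], [-0.015, 0.043, 0, 0, 0, 0, 0.087], [-0.015, 0.043, 0, 0, 0, 0, 0.087], [-0.015, 0.043, 0, 0, 0, 0, 0.087], [-0.015, 0.043, 0, 0, 0, 0, 0.087], [-0.015, 0.043, 0, 0, 0, 0, 0.087], [-0.015, 0.043, 0, 0, 0, 0, 0.087], [-0.015, 0.043, 0, 0, 0, 0.06, 0.087], [0, 0, 0, 0, 0, 0.06, 0.087], [0, 0, 0, 0, 0, 0, 0.087], [0, 0, 0, 0, 0, 0, 0.087]],
])

```text
time_s: 13.0
tool_pos: [0.4397, -0.0192, 0.2015]
tool_rot: [-180.0, 0.0, 13.2]
force: [0.2, 0.6, 0.3]
grip_width: 0.0871
grasp_force: 0.0
```

```bash
python3 - <<'E'
from h import *
c=cam("wrist");save(c,"w4.png",s=1.3)
for k,z in[("camera_center",.058),("dish",.008),("rest",.03)]: blobs("wrist",k,z,c,2)
go(.455,-.071,.2,13); print(get_obs()["qpos"].round(0))
E
```

```text
camera_center 0.71 [277.0, 151.0, 322.0, 202.0] mid [ 0.4584 -0.0699] cent [ 0.4601 -0.0682] sides [[np.float64(0.048), np.float64(103.4)], [np.float64(0.055), np.float64(17.1)]] [118 113  98]
dish 0.64 [177.0, 133.0, 240.0, 196.0] mid [0.4366 0.0391] cent [0.438  0.0388] sides [[np.float64(0.076), np.float64(163.5)], [np.float64(0.076), np.float64(76.6)]] [252 250 249]
rest 0.61 [83.0, 97.0, 143.0, 190.0] mid [0.4399 0.157 ] cent [0.4444 0.1491] sides [[np.float64(0.115), np.float64(172.0)], [np.float64(0.059), np.float64(90.2)]] [238 234 230]
at [ 0.4399 -0.019   0.2019] rot [180.    0.   13.2] shift [0.0028 0.054  0.0019] turn_z 0.004
[ 36.  -6. -34. 112.  -4.  74. -74.]
```

View pics/w4.png

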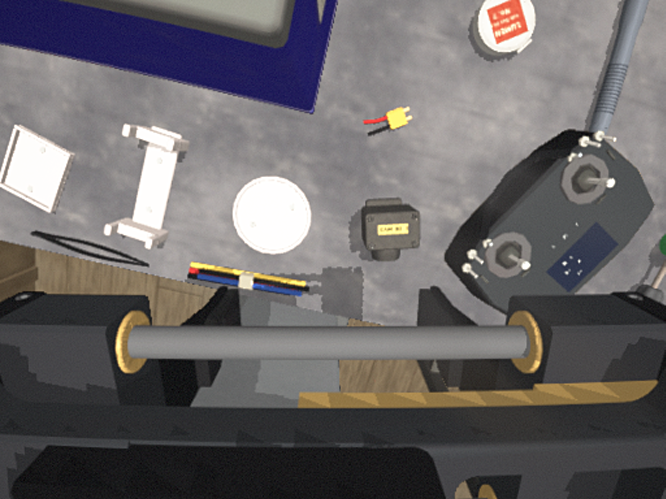

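The wrist picture shows the camera's top face centred at (392,228), lens toward the robot, and the controller's corner at (447,258) close by. I'll check the controller's height before descending.

```bash
python3 - <<'E'
from h import *
w=cam("wrist");t=cam("top")
def tri(uw,ut):
    zs=np.linspace(0,.15,151);a=np.array([back(w,[uw],z)[0] for z in zs]);b=np.array([back(t,[ut],z)[0] for z in zs])
    d=np.linalg.norm(a-b,axis=1);i=d.argmin();return a[i].round(3),d[i].round(4)
print("stick1",tri((404.6,201.5),(309,230)),"stick2",tri((470.8,140.8),(321.6,203.6)))
print("corner",tri((447/1.3,258/1.3),(255+205/5,140+485/5)))
print("camtop",back(w,[[301.5,175.4]],.058).round(4))
q=[(363,207),(418,206),(420,248),(366,250)];print(back(w,np.array(q)/1.3,.058).round(3)[:,:2].tolist())
E
```

```text
stick1 (array([ 0.463, -0.182,  0.083]), np.float64(0.0058)) stick2 (array([ 0.54 , -0.22 ,  0.091]), np.float64(0.0019))
corner (array([ 0.437, -0.143,  0.018]), np.float64(0.0063))
camtop [[ 0.4604 -0.0711  0.058 ]]
[[0.472, -0.042], [0.484, -0.088], [0.449, -0.1], [0.436, -0.054]]
```

play_rows([
  [[0.004, 0.0275, 0, 0, 0, 0, 0.066], [0.0036, 0.0277, 0, 0, 0, -0.03, 0.066], [0, 0, 0.03, 0, 0, 0, 0.066], [0, 0, 0.03, 0, 0, 0, 0.066], [0, 0, 0.03, 0, 0, 0, 0.066], [0, 0, 0.01, 0, 0, 0, 0.066], [0, 0, 0, 0, 0, 0, 0.066]],
])

```text
time_s: 14.0
tool_pos: [0.4588, -0.0716, 0.1009]
tool_rot: [-179.9, 0.1, 14.8]
force: [-0.4, 0.4, -0.1]
grip_width: 0.0659
grasp_force: 0.0
```

```bash
python3 - <<'E'
from h import *
c=cam("wrist");save(c,"w5.png",box=(150,100,390,290),s=3)
blobs("wrist","camera_center",.058,c,2)
go(.46,-.071,.03,15)
E
```

```text
at [ 0.4608 -0.072   0.1032] rot [ 1.80e+02 -1.00e-01  1.48e+01] shift [-0.0006 -0.0012  0.0732] turn_z -0.003
```

View pics/w5.png

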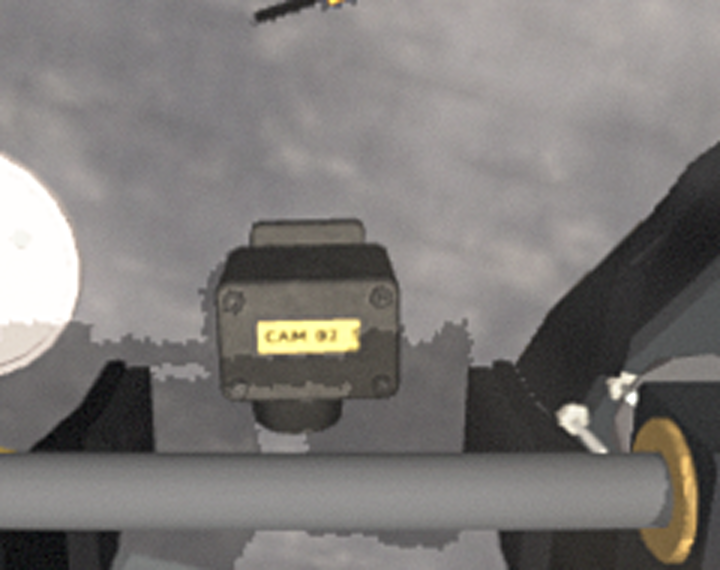

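The camera's top face at crop (308,340) sits centred between the fingers (153 to 466) and square to them. Descending and gripping.

play_rows([
  [[0, 0, 0.025, 0, 0, 0, 0.066], [0, 0, 0.025, 0, 0, 0, 0.066], [0, 0, 0.023, 0, 0, 0, 0.066], [0, 0, 0, 0, 0, 0, 0.066], [0, 0, 0, 0, 0, 0, 0.04], [0, 0, 0, 0, 0, 0, 0.04], [0, 0, 0, 0, 0, 0, 0.04], [0, 0, 0, 0, 0, 0, 0.04], [0, 0, 0, 0, 0, 0, 0.04], [0, 0, 0, 0, 0, 0, 0.04]],
], force=25)

```text
time_s: 15.1
tool_pos: [0.4611, -0.0723, 0.0305]
tool_rot: [179.9, -0.1, 14.8]
force: [-1.6, 1.2, 7.6]
grip_width: 0.0477
grasp_force: 24.9
```

play_rows([
  [[0, 0, -0.03, 0, 0, 0, 0.04], [0, 0, -0.03, 0, 0, 0, 0.04], [0, 0, -0.03, 0, 0, 0.1, 0.04], [0, 0, -0.03, 0, 0, 0.1, 0.04], [0, 0, -0.03, 0, 0, 0.1, 0.04], [0, 0, 0, 0, 0, 0.1, 0.04], [-0.01, -0.043, 0, 0, 0, 0, 0.04], [-0.01, -0.043, 0, 0, 0, 0, 0.04], [-0.01, -0.043, 0, 0, 0, 0, 0.04], [-0.01, -0.043, 0, 0, 0, 0, 0.04], [0, 0, 0, 0, 0, 0, 0.04], [0, 0, 0, 0, 0, 0, 0.04]],
])

```text
time_s: 16.3
tool_pos: [0.4442, 0.1046, 0.1791]
tool_rot: [179.9, -0.0, -7.9]
force: [0.8, -1.1, -0.6]
grip_width: 0.0477
grasp_force: 24.9
```

```bash
python3 - <<'E'
from h import *
c=cam("wrist")
for k,z in[("tray",.01),("rest",.03),("cup",.02)]: blobs("wrist",k,z,c,2)
go(.4295,.281,.18,-8); o=get_obs();print(o["qpos"].round(0),o["grip_width"])
E
```

```text
tray 0.6 [92.0, 176.0, 144.0, 226.0] mid [0.4352 0.2771] cent [0.4345 0.2777] sides [[np.float64(0.063), np.float64(81.9)], [np.float64(0.062), np.float64(165.9)]] [247 245 243]
rest 0.65 [183.0, 138.0, 222.0, 229.0] mid [0.4443 0.1619] cent [0.4568 0.1541] sides [[np.float64(0.047), np.float64(81.9)], [np.float64(0.107), np.float64(170.5)]] [250 248 247]
cup 0.84 [10.0, 182.0, 61.0, 240.0] mid [0.4396 0.3744] cent [0.4442 0.3739] sides [[np.float64(0.057), np.float64(128.6)], [np.float64(0.066), np.float64(44.5)]] [218 211 206]
cup 0.31 [183.0, 141.0, 225.0, 228.0] mid [0.4407 0.1597] cent [0.4534 0.1563] sides [[np.float64(0.05), np.float64(88.3)], [np.float64(0.109), np.float64(177.1)]] [249 248 246]
at [0.4447 0.1023 0.1789] rot [180.    0.   -8.3] shift [-0.0407 -0.1747 -0.0012] turn_z -0.005
[  28.   -3.  -43.  111.   -2.   71. -112.] 0.0476133285590924
```

play_rows([
  [[-0.01, -0.0437, 0, 0, 0, 0, 0.04], [-0.01, -0.0437, 0, 0, 0, 0, 0.04], [-0.01, -0.0437, 0, 0, 0, 0, 0.04], [-0.01, -0.0437, 0, 0, 0, 0, 0.04], [0, 0, 0.03, 0, 0, 0, 0.04], [0, 0, 0.03, 0, 0, 0, 0.04], [0, 0, 0.025, 0, 0, 0, 0.04], [0, 0, 0, 0, 0, 0, 0.04], [0, 0, 0, 0, 0, 0, 0.04]],
])

```text
time_s: 17.4
tool_pos: [0.43, 0.2819, 0.0942]
tool_rot: [180.0, 0.0, -8.2]
force: [1.0, 0.1, -0.7]
grip_width: 0.0476
grasp_force: 24.9
```

```bash
python3 - <<'E'
from h import *
c=cam("wrist");save(c,"w6.png",box=(150,100,350,280),s=3)
blobs("wrist","tray",.01,c,1)
go(.4295,.281,.0345,-8); o=get_obs();print(o["qpos"].round(0),o["grip_width"])
print((proj(c,[[.4295,.281,.01]]+[[*(R.from_euler("z",-16,degrees=True).apply([a*33,b*30,0])[:2]/1000+[.4295,.281]),.01] for a,b in((1,1),(1,-1),(-1,-1),(-1,1))])-[150,100])*3)
E
```

```text
tray 0.97 [219.0, 158.0, 292.0, 209.0] mid [0.4391 0.2776] cent [0.4459 0.2776] sides [[np.float64(0.048), np.float64(163.8)], [np.float64(0.059), np.float64(75.2)]] [239 231 225]
at [0.431  0.2827 0.0955] rot [-1.799e+02 -1.000e-01 -8.200e+00] shift [-0.0013  0.002   0.061 ] turn_z -0.003
[  12.   14.  -53.  109.   13.   62. -145.] 0.047943919895170474
[[309.01867286 294.19530209]
 [223.88543249 175.27676109]
 [423.59254851 202.55521667]
 [387.72317756 404.09361015]
 [201.1881385  380.39244635]]
```

View pics/w6.png

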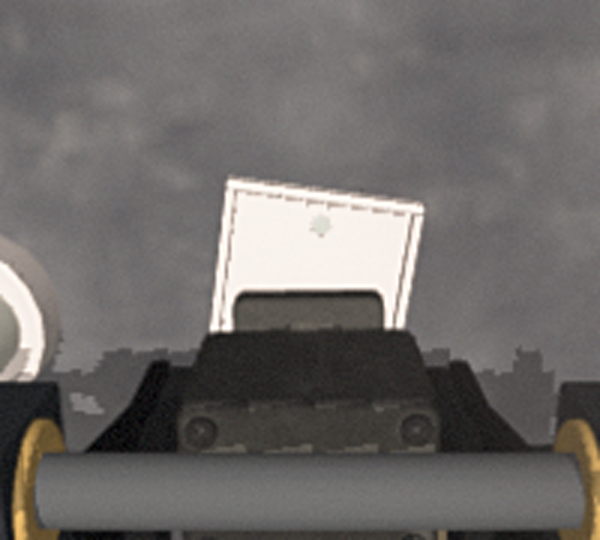

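The wrist crop shows tray corners (229,178) and (424,205) within 1 mm of the prediction, and the foot centred at column 308. Lowering.

play_rows([
  [[-0.001, 0.002, 0.02, 0, 0, 0, 0.04], [0, 0, 0.02, 0, 0, 0, 0.04], [0, 0, 0.012, 0, 0, 0, 0.04], [0, 0, 0.006, 0, 0, 0, 0.04], [0, 0, 0.0025, 0, 0, 0, 0.04], [0, 0, 0, 0, 0, 0, 0.04], [0, 0, 0, 0, 0, 0, 0.04]],
])

```text
time_s: 18.2
tool_pos: [0.4291, 0.2813, 0.0346]
tool_rot: [-180.0, -0.1, -8.1]
force: [-1.3, -0.9, 3.8]
grip_width: 0.048
grasp_force: 24.9
```

Release, rise, and start back towards the tin.

play_rows([
  [[0, 0, 0, 0, 0, 0, 0.066], [0, 0, 0, 0, 0, 0, 0.066], [0, 0, 0, 0, 0, 0, 0.066], [0, 0, 0, 0, 0, 0, 0.066], [0, 0, -0.02, 0, 0, 0, 0.066], [0, 0, -0.035, 0, 0, 0, 0.066], [0, 0, -0.04, 0, 0, 0, 0.087], [0, 0, -0.04, 0, 0, 0, 0.087], [0, 0, -0.03, 0, 0, 0, 0.087], [0, 0, 0, 0, 0, -0.1, 0.087], [0, 0, 0, 0, 0, -0.1, 0.087], [0, 0, 0, 0, 0, -0.1, 0.087]],
])

```text
time_s: 19.4
tool_pos: [0.4284, 0.2807, 0.1988]
tool_rot: [180.0, -0.0, 9.3]
force: [0.5, -0.2, -1.5]
grip_width: 0.0866
grasp_force: 0.0
```

```bash
python3 - <<'E'
from h import *
go(.44,-.02,.2,9)
c=cam("wrist")
for k,z in[("camera_center",.058),("tray",.01),("bottle_center",.05)]: blobs("wrist",k,z,c,1)
E
```

```text
at [0.4284 0.2807 0.1988] rot [180.   -0.    9.3] shift [-0.0372  0.2986 -0.0011] turn_z 0.005
camera_center 0.55 [227.0, 157.0, 278.0, 213.0] mid [0.4266 0.2808] cent [0.4285 0.2819] sides [[np.float64(0.059), np.float64(174.5)], [np.float64(0.048), np.float64(85.3)]] [125 119 104]
tray 0.92 [220.0, 139.0, 282.0, 188.0] mid [0.4292 0.2804] cent [0.4463 0.2829] sides [[np.float64(0.066), np.float64(164.0)], [np.float64(0.06), np.float64(74.9)]] [250 248 246]
bottle_center 0.65 [141.0, 146.0, 181.0, 176.0] mid [0.4333 0.3865] cent [0.4348 0.3847] sides [[np.float64(0.048), np.float64(124.4)], [np.float64(0.027), np.float64(32.8)]] [177 188 200]
```

play_rows([
  [[-0.0053, 0.0427, 0, 0, 0, 0, 0.087], [-0.0053, 0.0427, 0, 0, 0, 0, 0.087], [-0.0053, 0.0427, 0, 0, 0, 0, 0.087], [-0.0053, 0.0427, 0, 0, 0, 0, 0.087], [-0.0053, 0.0427, 0, 0, 0, 0, 0.087], [-0.0053, 0.0427, 0, 0, 0, 0, 0.087], [-0.0053, 0.0427, 0, 0, 0, 0, 0.087], [0.0096, 0.0345, 0, 0, 0, 0, 0.087], [0.0096, 0.0345, 0, 0, 0, 0, 0.087], [0.0096, 0.0345, 0, 0, 0, 0, 0.087], [0.0096, 0.0345, 0, 0, 0, 0, 0.087], [0, 0, 0, 0, 0, 0, 0.087]],
])

```text
time_s: 20.8
tool_pos: [0.499, -0.156, 0.1978]
tool_rot: [180.0, 0.0, 8.6]
force: [-0.5, 0.1, 0.5]
grip_width: 0.0869
grasp_force: 0.0
```

```bash
python3 - <<'E'
from h import *
o=get_obs()
c=cam("wrist")
for k,z in[("tin_center",.017),("torch_center",.0095)]: blobs("wrist",k,z,c,2)
go(.655,-.13,.2,0)
E
```

```text
tin_center 0.73 [224.0, 13.0, 269.0, 62.0] mid [ 0.654  -0.1291] cent [ 0.6541 -0.1292] sides [[np.float64(0.049), np.float64(98.6)], [np.float64(0.052), np.float64(9.4)]] [249 206 191]
torch_center 0.95 [329.0, 0.0, 362.0, 124.0] mid [ 0.6474 -0.2469] cent [ 0.6526 -0.2454] sides [[np.float64(0.136), np.float64(4.1)], [np.float64(0.021), np.float64(93.2)]] [137 141 148]
at [ 0.4983 -0.1497  0.1982] rot [-179.9    0.     9. ] shift [ 0.1578  0.0051 -0.0019] turn_z 0.158
```

play_rows([
  [[0.039, 0.001, 0, 0, 0, 0, 0.087], [0.039, 0.001, 0, 0, 0, 0, 0.087], [0.039, 0.001, 0, 0, 0, 0, 0.087], [0.0395, 0.001, 0, 0, 0, 0, 0.087], [0, 0, 0.035, 0, 0, 0, 0.08], [0, 0, 0.035, 0, 0, 0, 0.08], [0, 0, 0.035, 0, 0, 0, 0.08], [0, 0, 0.03, 0, 0, 0, 0.08], [0, 0, 0, 0, 0, 0, 0.08], [0, 0, 0, 0, 0, 0, 0.08]],
])

```text
time_s: 21.95
tool_pos: [0.6537, -0.1285, 0.0642]
tool_rot: [-180.0, -0.0, 9.1]
force: [0.7, -0.2, 1.6]
grip_width: 0.0799
grasp_force: 0.0
```

```bash
python3 - <<'E'
from h import *
c=cam("wrist");save(c,"w7.png",box=(130,90,390,290),s=2.5)
blobs("wrist","tin_center",.017,c,1)
go(.6545,-.1292,.006,9)
E
```

```text
tin_center 0.92 [217.0, 175.0, 284.0, 237.0] mid [ 0.6574 -0.1283] cent [ 0.6573 -0.1284] sides [[np.float64(0.048), np.float64(99.2)], [np.float64(0.053), np.float64(11.0)]] [229 184 168]
at [ 0.6553 -0.1293  0.0662] rot [179.9  -0.2   9.1] shift [-0.001  -0.0003  0.0602] turn_z 0.002
```

View pics/w7.png

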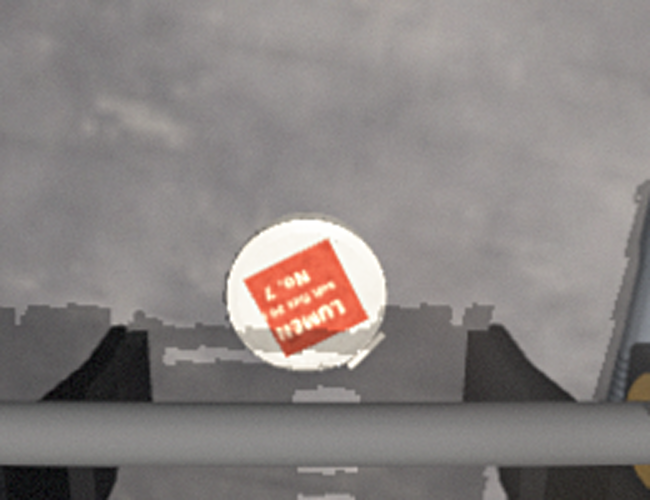

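The tin at crop (306,295) is centred between the fingers (150 to 467). Gripping.

play_rows([
  [[0.001, 0, 0.025, 0, 0, 0, 0.08], [0, 0, 0.02, 0, 0, 0, 0.08], [0, 0, 0.0145, 0, 0, 0, 0.08], [0, 0, 0, 0, 0, 0, 0.08], [0, 0, 0, 0, 0, 0, 0.045], [0, 0, 0, 0, 0, 0, 0.045], [0, 0, 0, 0, 0, 0, 0.045], [0, 0, 0, 0, 0, 0, 0.045], [0, 0, 0, 0, 0, 0, 0.045], [0, 0, 0, 0, 0, 0, 0.045]],
], force=20)

```text
time_s: 23.05
tool_pos: [0.6549, -0.1296, 0.0045]
tool_rot: [180.0, -0.0, 9.1]
force: [0.2, 0.5, 1.7]
grip_width: 0.0484
grasp_force: 20.0
```

play_rows([
  [[0, 0, -0.03, 0, 0, 0, 0.045], [0, 0, -0.033, 0, 0, 0, 0.045], [0, 0, -0.033, 0, 0, 0, 0.045], [0, 0, -0.033, 0, 0, 0, 0.045], [-0.0383, -0.006, 0, 0, 0, 0, 0.045], [-0.0383, -0.006, 0, 0, 0, 0, 0.045], [-0.0383, -0.006, 0, 0, 0, 0, 0.045], [-0.0383, -0.006, 0, 0, 0, 0, 0.045], [-0.0087, -0.0443, 0, 0, 0, 0, 0.045], [-0.0087, -0.0443, 0, 0, 0, 0, 0.045], [0, 0, 0, 0, 0, 0, 0.045], [0, 0, 0, 0, 0, 0, 0.045]],
])

```text
time_s: 24.25
tool_pos: [0.4683, -0.0448, 0.1333]
tool_rot: [179.9, -0.0, 9.2]
force: [0.6, -0.4, -0.6]
grip_width: 0.049
grasp_force: 20.0
```

```bash
python3 - <<'E'
from h import *
c=cam("wrist")
for k,z in[("dish",.006),("rest",.03),("tin_center",.13)]: blobs("wrist",k,z,c,1)
go(.4375,.0395,.13,9);o=get_obs();print(o["grip_width"])
E
```

```text
dish 0.96 [137.0, 167.0, 207.0, 238.0] mid [0.4357 0.0383] cent [0.4388 0.0382] sides [[np.float64(0.076), np.float64(124.8)], [np.float64(0.075), np.float64(32.9)]] [247 243 240]
rest 0.68 [210.0, 196.0, 295.0, 279.0] mid [ 0.4211 -0.0528] cent [ 0.4305 -0.0516] sides [[np.float64(0.081), np.float64(144.9)], [np.float64(0.082), np.float64(53.5)]] [226 181 166]
tin_center 0.81 [208.0, 195.0, 297.0, 279.0] mid [ 0.467  -0.0454] cent [ 0.4725 -0.0444] sides [[np.float64(0.051), np.float64(144.9)], [np.float64(0.05), np.float64(53.6)]] [226 181 166]
at [ 0.4687 -0.0465  0.1329] rot [-180.    0.    9.] shift [-0.0175 -0.0898  0.003 ] turn_z -0.001
0.04834088976300391
```

play_rows([
  [[-0.009, -0.0449, 0, 0, 0, 0, 0.045], [-0.009, -0.0449, 0, 0, 0, 0, 0.045], [0, 0, 0.03, 0, 0, 0, 0.045], [0, 0, 0.03, 0, 0, 0, 0.045], [0, 0, 0.03, 0, 0, 0, 0.045], [0, 0, 0.02, 0, 0, 0, 0.045], [0, 0, 0.008, 0, 0, 0, 0.045], [0, 0, 0, 0, 0, 0, 0.045], [0, 0, 0, 0, 0, 0, 0.045]],
])

```text
time_s: 25.35
tool_pos: [0.4374, 0.0404, 0.0157]
tool_rot: [-180.0, -0.1, 9.0]
force: [1.0, 0.9, 0.3]
grip_width: 0.0486
grasp_force: 20.0
```

```bash
python3 - <<'E'
from h import *
c=cam("wrist");save(c,"w8.png",box=(130,90,390,290),s=2.5)
go(.437,.039,.0105,9)
E
```

```text
at [0.4377 0.0404 0.0161] rot [ 1.8e+02 -1.0e-01  9.0e+00] shift [-0.001   0.0012  0.0056] turn_z 0.001
```

View pics/w8.png

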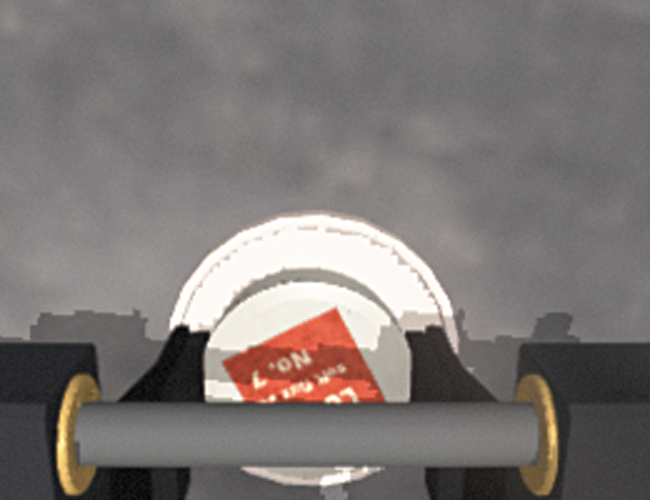

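The tin's centre (307) is about 2 mm left of the dish's (315), well inside the dish. I'll trim, lower and release.

play_rows([
  [[-0.001, 0.002, 0.003, 0, 0, 0, 0.045], [0, 0, 0.0025, 0, 0, 0, 0.045], [0, 0, 0, 0, 0, 0, 0.045], [0, 0, 0, 0, 0, 0, 0.06], [0, 0, 0, 0, 0, 0, 0.06], [0, 0, 0, 0, 0, 0, 0.06], [0, 0, 0, 0, 0, 0, 0.06], [0, 0, -0.02, 0, 0, 0, 0.06], [0, 0, -0.04, 0, 0, 0, 0.087], [0, 0, -0.045, 0, 0, 0, 0.087], [0, 0, -0.045, 0, 0, 0, 0.087], [0, 0, -0.035, 0, 0, 0, 0.087]],
])

```text
time_s: 26.6
tool_pos: [0.4364, 0.0386, 0.1974]
tool_rot: [179.9, -0.2, 9.1]
force: [1.5, -0.4, -0.7]
grip_width: 0.0828
grasp_force: 0.0
```

```bash
python3 - <<'E'
from h import *
go(.5,-.2,.2,4)
c=cam("wrist")
for k,z in[("tin_center",.021),("dish",.008),("rest",.039)]: blobs("wrist",k,z,c,1)
E
```

```text
at [0.4364 0.0386 0.1974] rot [179.9  -0.2   9.1] shift [ 0.0251  0.2456 -0.0022] turn_z 0.089
tin_center 0.65 [230.0, 155.0, 274.0, 197.0] mid [0.4374 0.0375] cent [0.4374 0.0374] sides [[np.float64(0.049), np.float64(99.1)], [np.float64(0.052), np.float64(10.2)]] [248 206 190]
dish 0.89 [221.0, 146.0, 279.0, 203.0] mid [0.4361 0.0388] cent [0.4404 0.0401] sides [[np.float64(0.074), np.float64(143.5)], [np.float64(0.075), np.float64(54.7)]] [252 250 248]
rest 0.68 [128.0, 111.0, 184.0, 208.0] mid [0.4416 0.1545] cent [0.4453 0.1496] sides [[np.float64(0.111), np.float64(171.6)], [np.float64(0.054), np.float64(87.6)]] [239 235 232]
```

play_rows([
  [[0.0042, 0.041, 0, 0, 0, 0, 0.087], [0.0042, 0.041, 0, 0, 0, 0, 0.087], [0.0042, 0.041, 0, 0, 0, 0, 0.087], [0.0042, 0.041, 0, 0, 0, 0, 0.087], [0.0042, 0.041, 0, 0, 0, 0, 0.087], [0.0042, 0.041, 0, 0, 0, 0, 0.087], [0, 0, 0, 0, 0, 0.089, 0.07], [0.036, 0.0143, 0, 0, 0, 0, 0.07], [0.036, 0.0143, 0, 0, 0, 0, 0.07], [0.036, 0.0143, 0, 0, 0, 0, 0.07], [0, 0, 0, 0, 0, 0, 0.07], [0, 0, 0, 0, 0, 0, 0.07]],
])

```text
time_s: 28.0
tool_pos: [0.6093, -0.2349, 0.1913]
tool_rot: [-179.8, 0.3, 4.0]
force: [-0.4, -0.2, -0.4]
grip_width: 0.0703
grasp_force: 0.0
```

```bash
python3 - <<'E'
from h import *
c=cam("wrist");save(c,"w9.png",s=1.3)
blobs("wrist","torch_center",.0095,c,1)
go(.648,-.247,.1,4)
E
```

```text
torch_center 0.64 [256.0, 88.0, 274.0, 200.0] mid [ 0.646  -0.2469] cent [ 0.6522 -0.2454] sides [[np.float64(0.017), np.float64(94.1)], [np.float64(0.133), np.float64(5.1)]] [139 143 151]
at [ 0.6089 -0.2351  0.1933] rot [-1.799e+02  1.000e-01  4.000e+00] shift [0.0384 0.0147 0.0932] turn_z 0.000
```

View pics/w9.png

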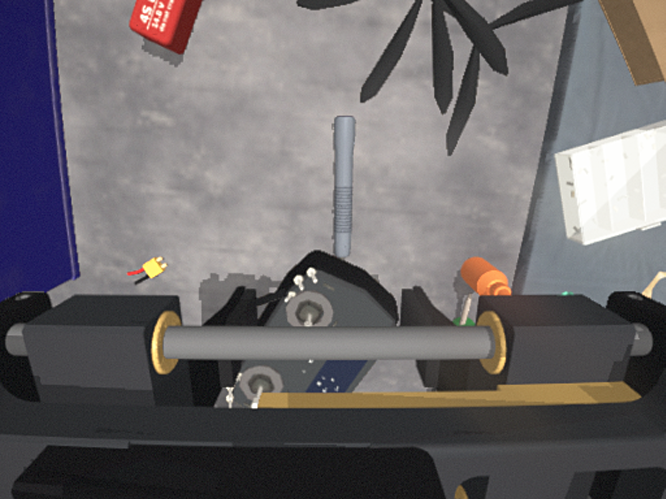

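The torch runs from (343,117) to (343,254), fully visible and in line with the tool x axis. The orange bottle (485,275) and the controller are clear of the grasp spot.

play_rows([
  [[0.019, 0.0073, 0, 0, 0, 0, 0.06], [0.0185, 0.0073, 0, 0, 0, -0.01, 0.06], [0, 0, 0.035, 0, 0, 0, 0.06], [0, 0, 0.035, 0, 0, 0, 0.06], [0, 0, 0.035, 0, 0, 0, 0.06], [0, 0, 0.02, 0, 0, 0, 0.06], [0, 0, 0, 0, 0, 0, 0.06], [0, 0, 0, 0, 0, 0, 0.06]],
])

```text
time_s: 28.9
tool_pos: [0.6483, -0.2479, 0.0707]
tool_rot: [180.0, -0.0, 4.5]
force: [0.6, -0.0, 0.2]
grip_width: 0.0598
grasp_force: 0.0
```

```bash
python3 - <<'E'
from h import *
c=cam("wrist");save(c,"w10.png",box=(130,60,390,290),s=2.5)
blobs("wrist","torch_center",.0095,c,1)
go(.6465,-.247,.004,4.5)
E
```

```text
torch_center 0.88 [237.0, 125.0, 263.0, 253.0] mid [ 0.6601 -0.2453] cent [ 0.6655 -0.2447] sides [[np.float64(0.019), np.float64(94.6)], [np.float64(0.107), np.float64(5.1)]] [133 137 144]
at [ 0.6497 -0.2482  0.0722] rot [179.9  -0.2   4.5] shift [-0.0033 -0.0016  0.0681] turn_z 0.001
```

View pics/w10.png

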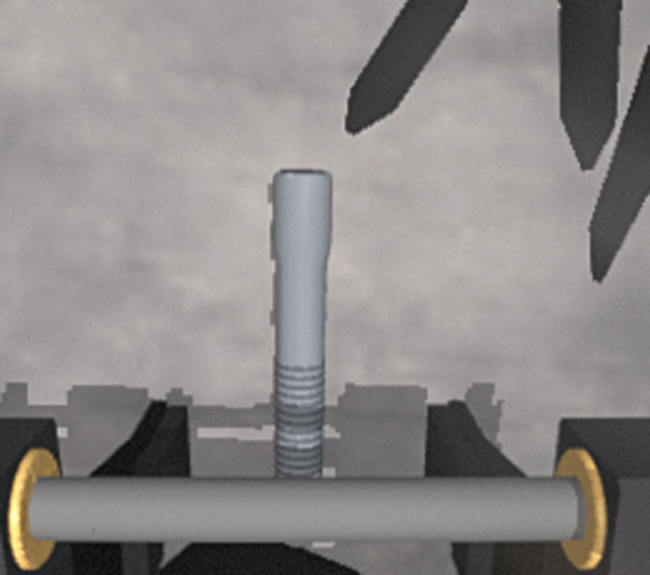

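The torch at crop column 302 sits close to midway between the fingers (188 to 428); its far end puts the centre at x of about 0.648. Gripping.

play_rows([
  [[-0.001, -0.002, 0.03, 0, 0, 0, 0.06], [0, 0, 0.022, 0, 0, 0, 0.06], [0, 0, 0.0155, 0, 0, 0, 0.06], [0, 0, 0, 0, 0, 0, 0.06], [0, 0, 0, 0, 0, 0, 0.005], [0, 0, 0, 0, 0, 0, 0.005], [0, 0, 0, 0, 0, 0, 0.005], [0, 0, 0, 0, 0, 0, 0.005], [0, 0, 0, 0, 0, 0, 0.005], [0, 0, 0, 0, 0, 0, 0.005], [0, 0, 0, 0, 0, 0, 0.005], [0, 0, 0, 0, 0, 0, 0.005]],
], force=25)

```text
time_s: 30.2
tool_pos: [0.6475, -0.2459, 0.002]
tool_rot: [-180.0, 0.0, 4.5]
force: [-0.1, -0.2, 0.1]
grip_width: 0.0132
grasp_force: 25.0
```

play_rows([
  [[0, 0, -0.035, 0, 0, 0, 0.005], [0, 0, -0.045, 0, 0, 0, 0.005], [0, 0, -0.045, 0, 0, 0, 0.005], [0, 0, -0.04, 0, 0, 0, 0.005], [-0.036, -0.0143, 0, 0, 0, 0, 0.005], [-0.036, -0.0143, 0, 0, 0, 0, 0.005], [-0.036, -0.0143, 0, 0, 0, 0, 0.005], [-0.036, -0.0143, 0, 0, 0, 0, 0.005], [-0.0173, -0.0348, 0, 0, 0, 0, 0.005], [-0.0173, -0.0348, 0, 0, 0, 0, 0.005], [-0.0173, -0.0348, 0, 0, 0, 0, 0.005], [0, 0, 0, 0, 0, 0, 0.005]],
])

```text
time_s: 31.4
tool_pos: [0.4373, -0.096, 0.1669]
tool_rot: [180.0, 0.1, 4.9]
force: [-0.1, 0.3, -1.0]
grip_width: 0.0128
grasp_force: 25.0
```

```bash
python3 - <<'E'
from h import *
c=cam("wrist")
for z in(.03,.039): blobs("wrist","rest",z,c,1)
go(.441,.157,.166,-7);o=get_obs();print(o["grip_width"],o["grasp_force"])
t=cam("top");blobs("top","rest",.032,t,1)
s=[s for s in silhouettes("top","rest")][0]
E
```

```text
rest 0.77 [0.0, 110.0, 59.0, 210.0] mid [0.439 0.154] cent [0.4442 0.1433] sides [[np.float64(0.071), np.float64(93.4)], [np.float64(0.115), np.float64(174.5)]] [234 230 226]
rest 0.77 [0.0, 110.0, 59.0, 210.0] mid [0.4412 0.1467] cent [0.4462 0.1363] sides [[np.float64(0.069), np.float64(93.4)], [np.float64(0.112), np.float64(174.5)]] [234 230 226]
at [ 0.4397 -0.101   0.1673] rot [179.9  -0.    4.5] shift [ 0.0218 -0.257   0.001 ] turn_z 0.202
0.013000066829174654 24.991783797740936
rest 0.61 [195.0, 224.0, 210.0, 256.0] mid [0.4392 0.1587] cent [0.4393 0.1568] sides [[np.float64(0.107), np.float64(172.6)], [np.float64(0.042), np.float64(81.6)]] [246 242 240]
```

play_rows([
  [[0, 0, 0, 0, 0, 0.1, 0.005], [0, 0, 0, 0, 0, 0.1, 0.005], [-0.0049, -0.0397, 0, 0, 0, 0, 0.005], [-0.0049, -0.0397, 0, 0, 0, 0, 0.005], [-0.0049, -0.0397, 0, 0, 0, 0, 0.005], [-0.0049, -0.0397, 0, 0, 0, 0, 0.005], [-0.0049, -0.0397, 0, 0, 0, 0, 0.005], [0, 0, 0, 0, 0, 0, 0.005], [0, 0, 0, 0, 0, 0, 0.005]],
])

```text
time_s: 32.6
tool_pos: [0.4393, 0.0999, 0.167]
tool_rot: [-180.0, 0.0, -6.8]
force: [-0.5, -0.0, -0.6]
grip_width: 0.013
grasp_force: 25.0
```

```bash
python3 - <<'E'
from h import *
c=cam("wrist");save(c,"w11.png",box=(90,80,390,290),s=2.6)
blobs("wrist","rest",.03,c,1)
p=[.441,.158]
print(((proj(c,[[*(R.from_euler("z",-7.5,degrees=True).apply([x,y,0])[:2]/1000+p),.039] for x,y in((52,20),(52,-20),(-52,20),(-52,-20))])-[90,80])*2.6).round(0).tolist())
go(.441,.158,.1,-7)
E
```

```text
rest 0.87 [174.0, 134.0, 224.0, 234.0] mid [0.4413 0.1586] cent [0.4487 0.1531] sides [[np.float64(0.051), np.float64(85.2)], [np.float64(0.112), np.float64(173.8)]] [240 237 234]
[[227.0, 161.0], [327.0, 162.0], [241.0, 402.0], [333.0, 403.0]]
at [0.4393 0.0981 0.1668] rot [180.   0.  -7.] shift [-0.0056 -0.0597  0.0668] turn_z -0.001
```

View pics/w11.png

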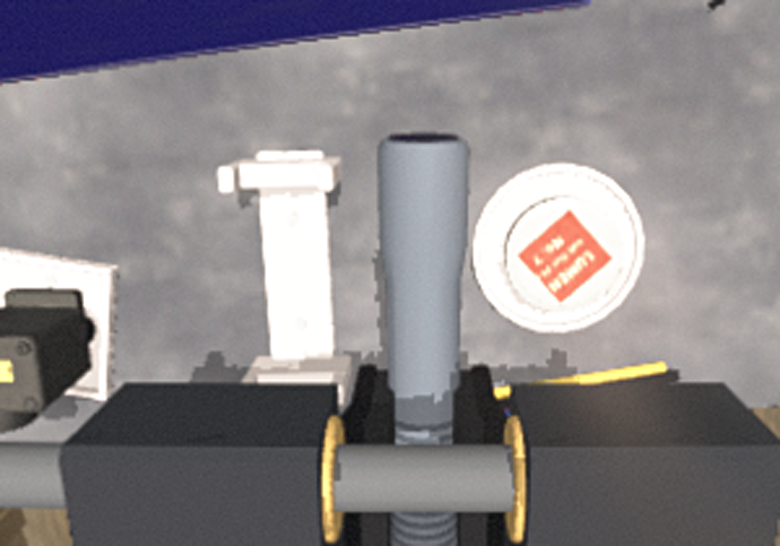

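The picture shows the rest's horn tips near (226,178) and (328,175), within 3 mm of prediction, so I trim the target to x=0.439. The dish with the tin and the tray with the camera look right.

play_rows([
  [[-0.0038, -0.0297, 0, 0, 0, 0, 0.005], [-0.0038, -0.0297, 0, 0, 0, 0, 0.005], [0, 0, 0.03, 0, 0, 0, 0.005], [0, 0, 0.03, 0, 0, 0, 0.005], [0, 0, 0.03, 0, 0, 0, 0.005], [0, 0, 0, 0, 0, 0, 0.005], [0, 0, 0, 0, 0, 0, 0.005]],
])

```text
time_s: 33.4
tool_pos: [0.4388, 0.1586, 0.0771]
tool_rot: [-180.0, 0.1, -7.0]
force: [-0.2, -0.5, -0.0]
grip_width: 0.0132
grasp_force: 25.0
```

```bash
python3 - <<'E'
from h import *
c=cam("wrist");save(c,"w12.png",box=(130,60,390,290),s=2.5)
go(.439,.158,.0285,-7)
E
```

```text
at [0.4397 0.159  0.0781] rot [-1.8e+02 -1.0e-01 -7.0e+00] shift [-0.0006  0.0011  0.0496] turn_z -0.000
```

View pics/w12.png

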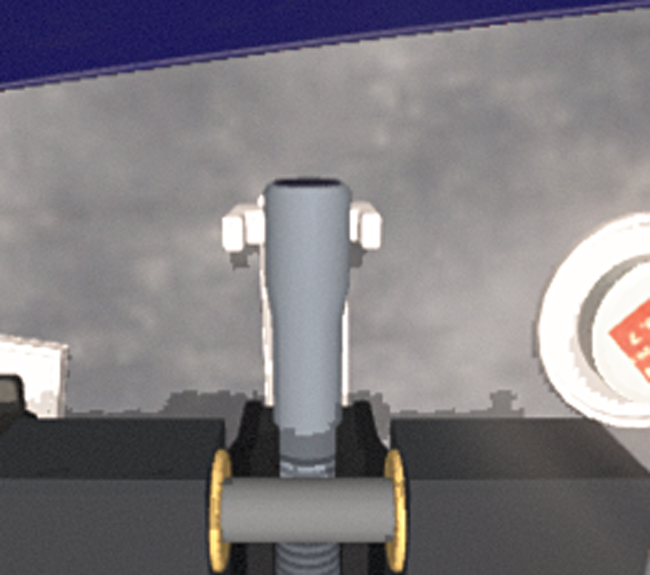

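The torch (307) lies centred within the horns (222 to 382, midpoint 302) and parallel to the rest. Lowering.

play_rows([
  [[-0.0005, -0.001, 0.015, 0, 0, 0, 0.005], [0, 0, 0.015, 0, 0, 0, 0.005], [0, 0, 0.01, 0, 0, 0, 0.005], [0, 0, 0.006, 0, 0, 0, 0.005], [0, 0, 0.0025, 0, 0, 0, 0.005], [0, 0, 0, 0, 0, 0, 0.005], [0, 0, 0, 0, 0, 0, 0.005]],
])

```text
time_s: 34.15
tool_pos: [0.4387, 0.1608, 0.0289]
tool_rot: [-180.0, -0.1, -6.9]
force: [0.7, -0.3, -0.1]
grip_width: 0.0135
grasp_force: 25.0
```

play_rows([
  [[0, 0, 0.001, 0, 0, 0, 0.005], [0, 0, 0, 0, 0, 0, 0.04], [0, 0, 0, 0, 0, 0, 0.04], [0, 0, 0, 0, 0, 0, 0.04], [0, 0, 0, 0, 0, 0, 0.04], [0, 0, -0.02, 0, 0, 0, 0.04], [0, 0, -0.03, 0, 0, 0, 0.04], [0, 0, -0.04, 0, 0, 0, 0.04], [0, 0, -0.04, 0, 0, 0, 0.04], [0, 0, -0.04, 0, 0, 0, 0.04], [0, 0, 0, 0, 0, 0, 0.04], [0, 0, 0, 0, 0, 0, 0.04]],
])

```text
time_s: 35.35
tool_pos: [0.4387, 0.1605, 0.1981]
tool_rot: [180.0, -0.1, -6.9]
force: [-0.4, -0.3, -0.9]
grip_width: 0.04
grasp_force: 0.0
```

```bash
python3 - <<'E'
from h import *
c=cam("wrist");save(c,"w13.png",s=1.3)
for k,z in[("torch_center",.0345),("rest",.03),("camera_center",.062),("tray",.01),("tin_center",.021),("dish",.008),("bottle_center",.05),("cup",.02)]: blobs("wrist",k,z,c,1)
E
```

```text
torch_center 0.81 [244.0, 125.0, 261.0, 232.0] mid [0.437  0.1607] cent [0.4448 0.1594] sides [[np.float64(0.018), np.float64(83.1)], [np.float64(0.132), np.float64(173.5)]] [155 159 166]
rest 0.76 [234.0, 127.0, 271.0, 217.0] mid [0.4413 0.1596] cent [0.4432 0.1576] sides [[np.float64(0.045), np.float64(83.1)], [np.float64(0.109), np.float64(174.2)]] [240 237 234]
camera_center 0.69 [125.0, 179.0, 178.0, 228.0] mid [0.4305 0.2739] cent [0.4315 0.2732] sides [[np.float64(0.059), np.float64(83.0)], [np.float64(0.056), np.float64(169.0)]] [116 111  98]
tray 0.62 [140.0, 162.0, 190.0, 219.0] mid [0.4301 0.2803] cent [0.4423 0.27  ] sides [[np.float64(0.069), np.float64(159.5)], [np.float64(0.062), np.float64(75.2)]] [244 241 238]
tin_center 0.86 [324.0, 147.0, 370.0, 185.0] mid [0.4376 0.0394] cent [0.4381 0.0391] sides [[np.float64(0.052), np.float64(83.5)], [np.float64(0.052), np.float64(179.4)]] [249 216 202]
dish 0.7 [316.0, 135.0, 374.0, 194.0] mid [0.4367 0.0388] cent [0.4397 0.0426] sides [[np.float64(0.073), np.float64(129.8)], [np.float64(0.077), np.float64(41.8)]] [251 249 247]
bottle_center 0.67 [40.0, 190.0, 97.0, 228.0] mid [0.432  0.3877] cent [0.4343 0.3802] sides [[np.float64(0.086), np.float64(105.2)], [np.float64(0.029), np.float64(9.1)]] [180 188 197]
cup 0.64 [58.0, 166.0, 106.0, 223.0] mid [0.4378 0.3792] cent [0.4441 0.3775] sides [[np.float64(0.061), np.float64(130.2)], [np.float64(0.066), np.float64(44.3)]] [228 222 218]
```

View pics/w13.png

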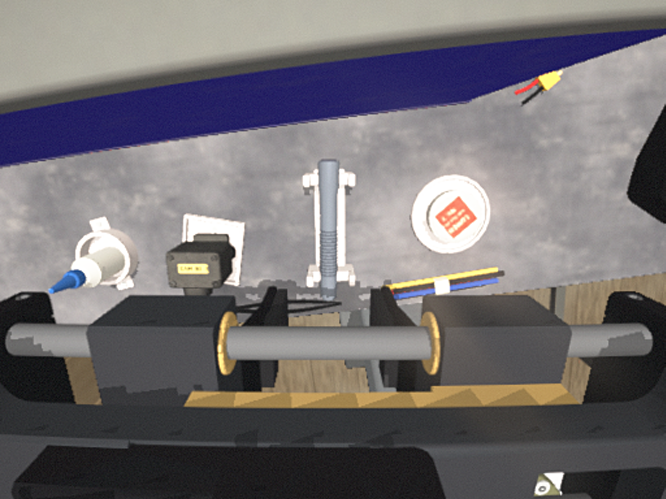

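The last wrist picture shows the bottle in the cup (105,260), the camera in the tray (210,255), the torch across both notches (328,225), and the tin in the dish (452,213). All are released and the gripper is clear.

```bash
python3 -c "
from cell import *
print(sign_off())"
```

```text
the job is handed in; nothing more can be done
None
```

The job is handed in at about 35 s of robot time: by the last picture, the bottle, tin, camera and torch each sit in their own holder, released, with the gripper clear; `sign_off()` returned no verdict.

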